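Unclip the blue cover of the cold unit

ROBOT

A 6-joint arm with a two-finger parallel gripper is mounted at the origin on the work surface. World frame = base frame: x ahead of the robot, y to its left, z up, the work surface at z = 0. Lengths are in m, angles in rad, forces in N, time in s.
With the tool pointing down it reaches from about 0.375 to 0.825 m from the base axis. Payload 5.5 kg.
Tool frame: the origin (TCP) lies on the centre line of the jaws, within the pads' length; the fingertips stand 17 mm ahead of it and the grasp point (between the pads) lies 2 mm behind it; z points along the fingers, x is the direction in which the jaws open and shut, and the axes are right-handed (so a half turn about z gives the same grasp; the last joint's range is limited). The gripper opens to 85 mm and grips with 20 to 120 N. Pads are 22 mm wide; open, the fingers measure 114 mm over their backs; the gripper's body (76 mm by 85 mm) begins 54 mm behind the grasp point. The pads swing forward as they close: fully open they stand 13 mm farther back than shut.
Start: joints at [1.195, 0.314, -0.047, 1.21, 0, 1.571], TCP at [0.22, 0.558, 0.215] pointing down, gripper open.
Joint ranges: [-2.67, 2.67], [-0.69, 1.73], [-1.03, 1.25], [-2.08, 2.16], [-1.42, 1.45], [-3.14, 3.14]. Speed limits (rad/s): [2.39, 2.39, 3.01, 3.14, 3.14, 3.14].

INTERFACE

Orientations are given as a 3x3 rotation matrix whose columns are the frame's x, y, z axes.
In Python, from bench import arm, viewer, spotter gives the robot as it stands. The module is installed in compiled form; this text tells all that it offers.
- The arm moves only by the shell command python3 -m crank 'ROWS' [FORCE]. ROWS is JSON, a list that holds one entry, the list of rows, each a list of 7 numbers: the shift along the tool's x, y, z in mm, then the turn, a rotation vector about the tool's x, y, z in degrees, then the opening, from 0 (shut) to 1 (fully open). A call has 1 to 12 rows; each row is the pose to reach, as a shift and turn from the pose measured when the call began, along the tool's axes at that moment; what a row does not reach only later rows make up. A row lasts 1/10 s, in which the tool goes at most 50 mm and 8.59 degrees, less where a joint would pass 70% of its speed; a pose out of reach is approached as far as the arm can. A call with a gripper value outside its range is refused whole. The fingers move at their own pace and stop on an object; FORCE is the grip in N (left out, the last holds). Time passes only in rows, so rows that repeat a pose let the fingers close. It gives the time, the measured TCP pose, the force and the opening at its end, in the units of the state.
- arm.state(): the state, without advancing time (a new reading comes with each control period).
- viewer.snapshot(name): name is "scene" or "top" or "wrist"; returns the picture (384x512x3 uint8, red, green, blue); there is no depth.
- viewer.camera_model(name): a dict with "fx", "fy", "cx", "cy" (pixels), "k1" (the pictures are not rectified: a ray, as slopes to the right and down, at radius r is drawn at 1 + k1 r^2 times it, then the intrinsics apply), "origin" and "rotation" of the camera in the world; the wrist camera has in their place "T_tool_cam" (4x4, takes a point from camera to tool coordinates, whose origin is the TCP and whose axes are the tool frame's). Camera axes: x right, y down, z forward; pixel columns grow to the right and rows downward; lengths in m; the calibration is good to about 2 mm. A picture is of the moment at which its call begins: read the wrist's pose just before it. camera_model takes no time and is no camera call.
- arm.close_job(): hands the job in, once; it reports no verdict.
Trained networks look in the newest picture that a camera, given by its name, has taken for a name from the list of things; names that differ only in an ending like _2 or _b are one class to them, and where a whole thing is asked for, a point or a joint stands for the part that bears it (a point fixed in the world has none). Each returns a list of dicts, best first, with "confidence" (0 to 1); they miss things now and then, are a little off and sometimes report something else, mostly with a low value. They report only what shows in the picture. A call takes as long as a camera call.
- spotter.search_frame(target, camera): "rect" ([left, top, width, height] in pixels, round what is visible of it).
- spotter.silhouettes(target, camera): "pixels" (384x512 bool, what is visible of it) and "rect" ([left, top, width, height] in pixels, round what is visible of it).
- spotter.landmark_of(target, camera): "uv" ([column, row] in pixels: a listed point, or the origin of a listed thing).
The state is a dict: "time": time; "joint_positions": joint angles; "joint_vel": joint speeds; "joint_torque": joint torques, N m; "tcp_pos": TCP position; "ee_rot": TCP orientation; "ft_force": force on the tool from outside, world axes, zero at the start; "ft_torque": the same for the moment, N m; "finger_gap": finger opening in m.
Only numpy, scipy, OpenCV 4.12 (cv2) and the standard library are available. Lean on these libraries where they do the work, as an engineer would, in place of code of your own. Each camera call takes 0.05 s, during which the arm holds its last target.

TASK

Press the black snap tab of the cold unit that has the blue cover, so that the cover springs up, then lift the blue cover off by its handle and lay it flat, handle up, in the steel tray; set it down rather than drop it. Leave the yellow cover clipped in place.

Things in the scene. Friction and masses are not known exactly. Their poses are not given: they have to be found in the camera images.
- blue_unit_pad (a point): Centre of the top face of the black snap tab's thumb pad, 48 mm (x) x 44 (y), level, 45 mm above the bench, in front (-x) of the blue cover; a leaf with the hook rises at its rear edge, 27 mm from this point. Press it straight down (3-6 N): the tab tips and its hook draws off the cover's edge. Free after 3-8 mm, solid stop from 13 mm: press 10-11 mm. It springs back. Grey unit fixed, 173 x 120 mm.
- blue_cover_grip (a point): Centre of the handle bar of the loose blue cover: bar 56 mm long (x), 12 thick (y), 14 high, on two posts, its centre 32 mm above the underside of the 90 x 90 x 8 mm plate. About 0.15 kg. Pinch it across y. Clipped: 83 mm above the bench, 80 mm behind (+x) the pad's centre. Once the tab is pressed, a sprung plate raises the cover level by 14 mm; it lies there loose, to be lifted straight up.
- tray: Open steel tray, fixed, 164 x 164 mm outside, 25 mm high, walls and floor 4 mm thick. Origin at the centre of its underside, z up. With the cover lying on the tray's floor its handle centre is 36 mm above the bench.
- yellow_cover_grip (a point): Centre of the handle bar of the yellow cover, same shape and size as the blue one, clipped into a second unit of the same kind with its own black tab in front (-x) of it. It is to stay clipped.

How it is judged:
By the outcome, as a careful person would: the job done as asked, in the order asked, and still so for the second after the job is handed in, with the robot touching nothing.
It also fails if it takes over 51 s, if anything falls off the work surface, if the arm or the gripper's body presses on something with over 40 N, if the wrist force passes 120 N, or if a joint passes its speed limit or range.

## Working session

There is one attempt and no reset: what is moved stays moved. The work goes in short steps, Python scripts to look and compute and a shell command to move; the robot and the scene stay as the last step left them, time stands still between calls to the robot, and variables do not carry over. Pictures are saved under pics/ and viewed, and the job is handed in when it is done.

```bash
mkdir -p pics; cat > h.py <<'E'
import numpy as np, cv2
from bench import arm, viewer, spotter
def cam(name, st=None):
    m=viewer.camera_model(name)
    if 'T_tool_cam' in m:
        T=np.array(m['T_tool_cam']); R=np.array(st['ee_rot']); 
        return m, R@T[:3,:3], R@T[:3,3]+np.array(st['tcp_pos'])
    return m, np.array(m['rotation']), np.array(m['origin'])
def ray(uv,c):
    m,R,o=c
    d=np.array([(uv[0]-m['cx'])/m['fx'],(uv[1]-m['cy'])/m['fy']])
    s=d.copy()
    for _ in range(30): s=d/(1+m['k1']*(s@s))
    v=R@np.array([s[0],s[1],1]); return o,v
def atz(uv,c,z):
    o,v=ray(uv,c); return o+v*(z-o[2])/v[2]
def tri(obs):
    A=np.zeros((3,3));b=np.zeros(3)
    for uv,c in obs:
        o,v=ray(uv,c);v=v/np.linalg.norm(v);P=np.eye(3)-np.outer(v,v);A+=P;b+=P@o
    return np.linalg.solve(A,b)
def proj(p,c):
    m,R,o=c; q=R.T@(np.array(p)-o); s=q[:2]/q[2]; s=s*(1+m['k1']*(s@s)); return [m['fx']*s[0]+m['cx'],m['fy']*s[1]+m['cy']]
def save(n,im): cv2.imwrite('pics/'+n+'.png',cv2.cvtColor(im,cv2.COLOR_RGB2BGR))
E
python3 - <<'E'
from h import *
np.set_printoptions(precision=4,suppress=True)
st=arm.state(); print(st['time'],st['tcp_pos'],st['ee_rot'])
cs={}
ims={}
for n in ['scene','top']:
    ims[n]=viewer.snapshot(n); cs[n]=cam(n)
save('both0',cv2.resize(np.vstack([ims['scene'],ims['top']]),(400,600))); save('s0',ims['scene']); save('t0',ims['top'])
Z={'blue_unit_pad':.045,'blue_cover_grip':.083,'yellow_cover_grip':.083,'tray':0}
for t in Z:
    r={}
    for n in cs:
        L=spotter.landmark_of(t,n)
        for l in L[:3]: print(t,n,l['confidence'],np.array(l['uv']),atz(l['uv'],cs[n],Z[t]))
        if L: r[n]=L[0]['uv']
    if len(r)==2: print('  tri',tri([(r[n],cs[n]) for n in r]))
print(arm.state()['time'])
E
```

```text
0.0 [0.22   0.5576 0.2145] [[ 0.367   0.9302 -0.0006]
 [ 0.9302 -0.367  -0.0016]
 [-0.0017  0.     -1.    ]]
blue_unit_pad scene 0.85 [273.2 201.2] [ 0.5401 -0.0003  0.045 ]
blue_unit_pad top 0.89 [251.4 193.3] [0.5473 0.0014 0.045 ]
  tri [ 0.5441 -0.0008  0.0496]
blue_cover_grip scene 0.88 [306.8 214.7] [ 0.6253 -0.0121  0.083 ]
blue_cover_grip top 0.85 [253.3 155.6] [ 0.6265 -0.0055  0.083 ]
  tri [ 0.6259 -0.0067  0.0763]
yellow_cover_grip scene 0.77 [321.9 114. ] [0.5202 0.2542 0.083 ]
yellow_cover_grip scene 0.55 [308.5 215.5] [ 0.6292 -0.0119  0.083 ]
yellow_cover_grip top 0.92 [136.5 206.9] [0.5194 0.2526 0.083 ]
  tri [0.52   0.2527 0.0839]
tray scene 0.71 [178.9 297.6] [ 0.4875 -0.2726  0.    ]
tray scene 0.63 [272.8 200.4] [0.5251 0.0264 0.    ]
tray top 0.94 [365.  215.7] [ 0.4919 -0.2674  0.    ]
  tri [ 0.4894 -0.2702 -0.0026]
0.5
```

View pics/t0.png

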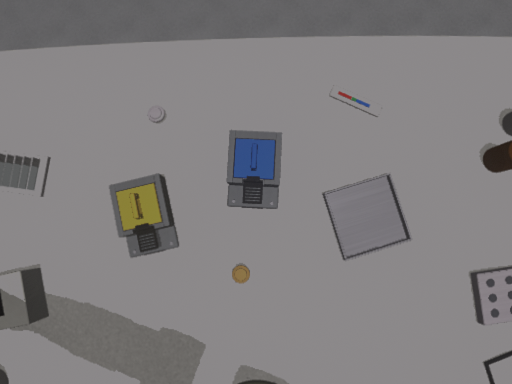

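View pics/s0.png

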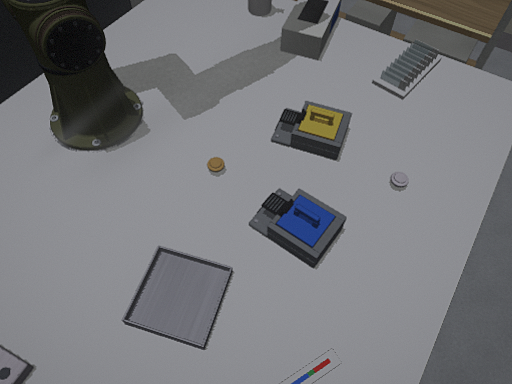

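```bash
python3 -m crank '[[[-50,60,-10,0,0,-5,0.5],[-100,120,-20,0,0,-10,0],[-150,180,-40,0,0,-18,0],[-200,240,-40,0,0,-18,0],[-250,300,-40,0,0,-18,0],[-300,360,-40,0,0,-18,0],[-350,420,-40,0,0,-18,0],[-400,470,-40,0,0,-18,0],[-410,480,-40,0,0,-18,0],[-410,480,-40,0,0,-18,0],[-410,480,-40,0,0,-18,0],[-410,480,-40,0,0,-18,0]]]' 60
cat > look.py <<'E'
from h import *
import sys
np.set_printoptions(precision=4,suppress=True)
def look(tag,things,cams=('wrist',)):
    for n in cams:
        st=arm.state(); im=viewer.snapshot(n); c=cam(n,st); save(tag+n,im)
        for t,z in things.items():
            for l in spotter.landmark_of(t,n)[:2]: print(n,t,round(l['confidence'],2),np.array(l['uv']),atz(l['uv'],c,z))
    print(st['time'],st['tcp_pos'],st['ee_rot'])
    return im,c
E
python3 - <<'E'
from look import *
look('a',{'blue_unit_pad':.045,'blue_cover_grip':.083})
E
```

```text
time: 1.7
tcp_pos: [0.5016, 0.0285, 0.2551]
ee_rot: [[0.062, 0.998, 0.001], [0.998, -0.062, 0.0], [0.0, 0.001, -1.0]]
ft_force: [1.3, 1.5, 0.4]
finger_gap: 0.0001
wrist blue_unit_pad 0.89 [236.5 187.7] [0.5401 0.0005 0.045 ]
wrist blue_cover_grip 0.65 [233.5 267. ] [ 0.623  -0.0075  0.083 ]
1.7 [0.5016 0.0285 0.2551] [[ 0.0618  0.9981  0.0009]
 [ 0.9981 -0.0618  0.0002]
 [ 0.0002  0.0008 -1.    ]]
```

View pics/awrist.png

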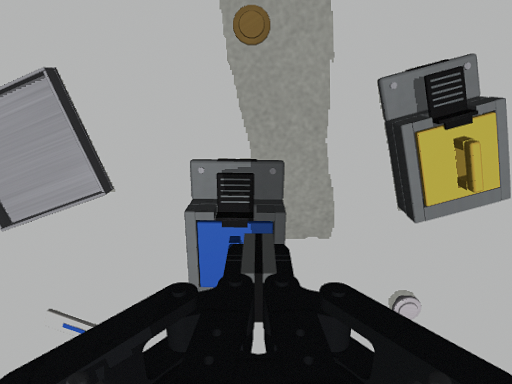

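```bash
python3 - <<'E'
from look import *
im=cv2.imread('pics/awrist.png'); st=arm.state(); c=cam('wrist',st)
g=cv2.resize(im[120:384,120:380],None,fx=2.2,fy=2.2,interpolation=cv2.INTER_CUBIC); cv2.imwrite('pics/az.png',g)
hsv=cv2.cvtColor(im,cv2.COLOR_BGR2HSV)
m=((hsv[...,0]>105)&(hsv[...,0]<130)&(hsv[...,1]>130)).astype(np.uint8)
cs=max(cv2.findContours(m,0,2)[0],key=cv2.contourArea)
b=cv2.boxPoints(cv2.minAreaRect(cs)); print(b)
for p in b: print(atz(p,c,.059))
print(c[2])
E
```

```text
[[196.074  286.7475]
 [197.0145 219.9721]
 [272.1686 221.0306]
 [271.2281 287.806 ]]
[ 0.6626 -0.0615  0.059 ]
[ 0.5718 -0.0486  0.059 ]
[0.579  0.0389 0.059 ]
[0.6702 0.0328 0.059 ]
[0.4233 0.0331 0.4136]
```

View pics/az.png

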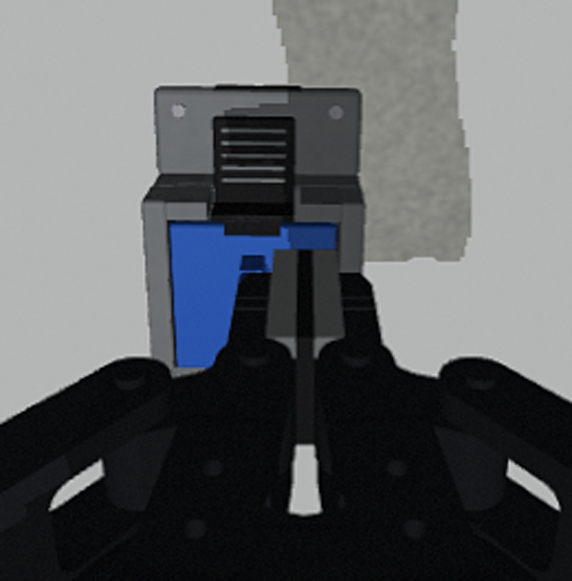

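```bash
python3 -m crank '[[[-26,43,30,0,0,1,0],[-26,43,70,0,0,1,0],[-26,43,110,0,0,1,0],[-26,43,150,0,0,1,0],[-26,43,175,0,0,1,0],[-26,43,175,0,0,1,0],[-26,43,175,0,0,1,0],[-26,43,175,0,0,1,0]]]'
python3 - <<'E'
from look import *
st=arm.state();im,c=look('b',{'blue_unit_pad':.045},('wrist','scene'))
save('bz',cv2.resize(im[140:290,200:400],None,fx=4,fy=4))
E
```

```text
time: 2.65
tcp_pos: [0.5445, -0.0003, 0.0816]
ee_rot: [[0.083, 0.997, 0.003], [0.997, -0.083, -0.0], [0.0, 0.003, -1.0]]
ft_force: [1.1, 0.6, 0.0]
finger_gap: 0.0002
wrist blue_unit_pad 0.62 [254.9 209.1] [ 0.543  -0.0024  0.045 ]
wrist blue_unit_pad 0.42 [260.  355.9] [ 0.6629 -0.0091  0.045 ]
scene blue_unit_pad 0.72 [273.1 202.7] [ 0.5419 -0.0037  0.045 ]
2.75 [ 0.5446 -0.0006  0.0817] [[ 0.0839  0.9965  0.0036]
 [ 0.9965 -0.0839 -0.0002]
 [ 0.0001  0.0036 -1.    ]]
```

View pics/bwrist.png

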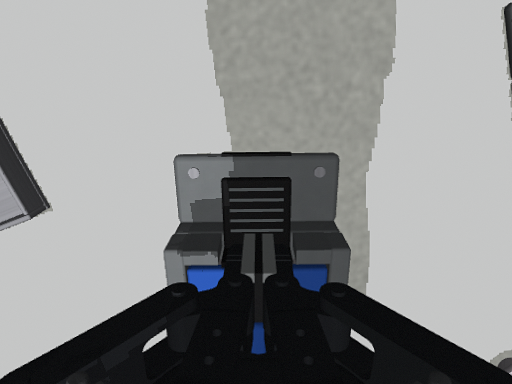

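View pics/bz.png

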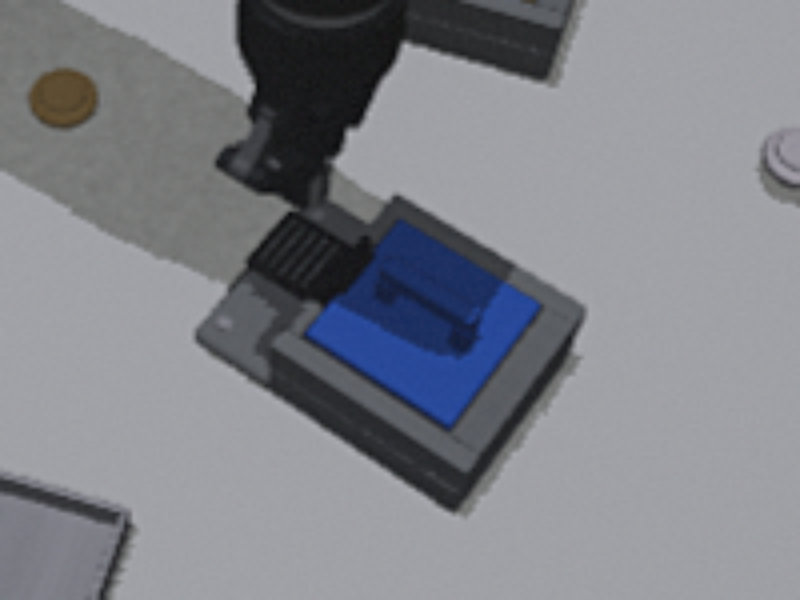

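```bash
python3 -m crank '[[[0,0,12,0,0,0,0],[0,0,19,0,0,0,0],[0,0,23,0,0,0,0],[0,0,23,0,0,0,0]]]'
python3 -m crank '[[[0,0,4,0,0,0,0],[0,0,7,0,0,0,0],[0,0,7,0,0,0,0]]]'
```

```text
time: 3.25
tcp_pos: [0.5432, -0.0009, 0.0569]
ee_rot: [[0.084, 0.996, 0.001], [0.996, -0.084, -0.0], [-0.0, 0.001, -1.0]]
ft_force: [0.3, 0.4, -0.7]
finger_gap: 0.0001
time: 3.55
tcp_pos: [0.5428, -0.0008, 0.0494]
ee_rot: [[0.084, 0.996, -0.0], [0.996, -0.084, -0.0], [-0.0, -0.0, -1.0]]
ft_force: [-0.6, 0.3, -0.8]
finger_gap: -0.0001
```

```bash

python3 - <<'E'
from look import *
print(arm.state()['ft_force'],arm.state()['ft_torque'])
im,c=look('c',{},('wrist','scene'))
save('cz',cv2.resize(im[160:260,230:360],None,fx=6,fy=6))
E
```

```text
[-0.5737  0.2884 -0.831 ] [-0.0059  0.0164 -0.0052]
3.6 [ 0.543  -0.0008  0.0497] [[ 0.0843  0.9964  0.0001]
 [ 0.9964 -0.0843 -0.0002]
 [-0.0002  0.0001 -1.    ]]
```

View pics/cz.png

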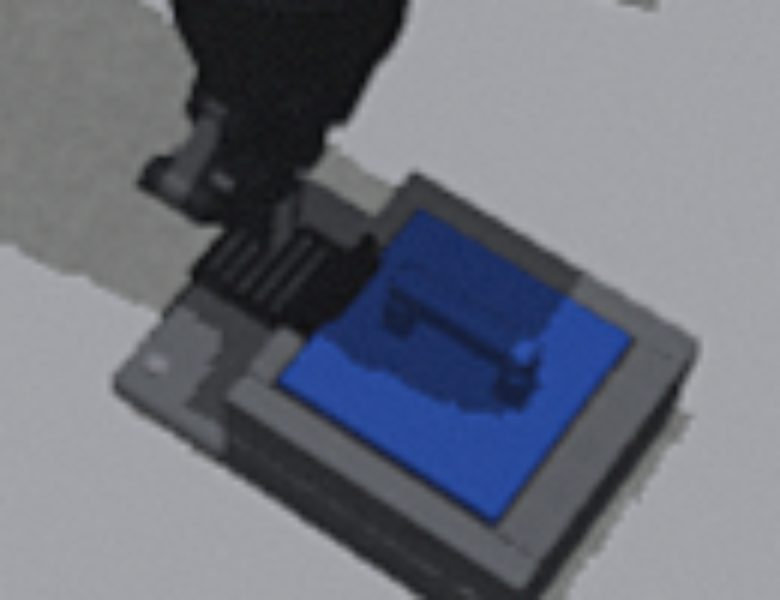

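View pics/cwrist.png

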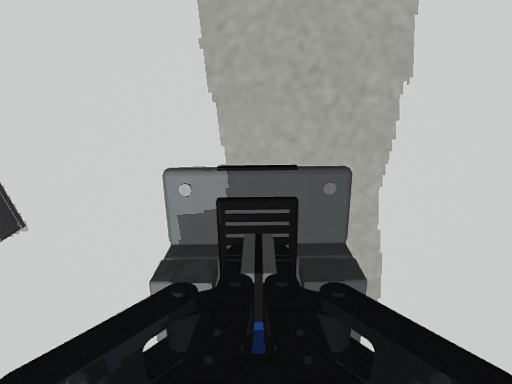

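```bash

python3 - <<'E'
from look import *
st=arm.state(); R=np.array(st['ee_rot']);t=np.array(st['tcp_pos'])
for n in ('wrist','scene'):
    c=cam(n,st)
    for z in (-.005,.0,.005,.017): 
        print(n,z,[np.round(proj(R@np.array([x,y,z])+t,c)) for x,y in((0,0),(0,-.011),(.0145,-.011),(-.0145,-.011))])
c=cam('wrist',st)
# pad front corners
for uv in ((218,198),(298,198),(164,168),(350,168)): print(uv,atz(uv,c,.045),atz(uv,c,.035))
cs=cam('scene')
im=cv2.imread('pics/cscene.png'); cv2.imwrite('pics/cz2.png',cv2.resize(im[185:235,245:310],None,fx=12,fy=12,interpolation=cv2.INTER_CUBIC))
E
```

```text
wrist -0.005 [array([259., 241.]), array([259., 222.]), array([287., 222.]), array([230., 222.])]
wrist 0.0 [array([259., 237.]), array([259., 218.]), array([286., 218.]), array([231., 218.])]
wrist 0.005 [array([259., 233.]), array([259., 214.]), array([286., 214.]), array([231., 214.])]
wrist 0.017 [array([259., 224.]), array([259., 206.]), array([284., 206.]), array([233., 206.])]
scene -0.005 [array([274., 200.]), array([270., 197.]), array([274., 193.]), array([266., 201.])]
scene 0.0 [array([274., 201.]), array([270., 198.]), array([274., 194.]), array([266., 203.])]
scene 0.005 [array([274., 202.]), array([270., 199.]), array([274., 195.]), array([266., 204.])]
scene 0.017 [array([274., 205.]), array([270., 202.]), array([274., 198.]), array([266., 207.])]
(218, 198) [ 0.5212 -0.0204  0.045 ] [ 0.5246 -0.022   0.035 ]
(298, 198) [0.5247 0.0216 0.045 ] [0.5284 0.0226 0.035 ]
(164, 168) [ 0.5025 -0.0462  0.045 ] [ 0.5049 -0.0494  0.035 ]
(350, 168) [0.5107 0.0491 0.045 ] [0.5135 0.0518 0.035 ]
```

View pics/cz2.png

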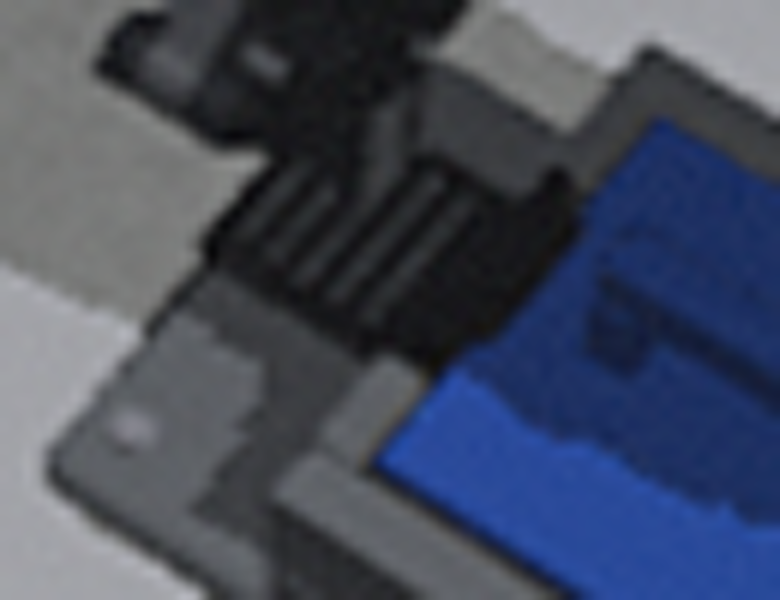

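```bash
python3 -m crank '[[[0,0,2,0,0,0,0],[0,0,4,0,0,0,0],[0,0,4,0,0,0,0]]]'
python3 - <<'E'
from look import *
st=arm.state(); print(st['ft_torque'],st['joint_torque'])
im,c=look('d',{},('wrist','scene'))
save('dz',cv2.resize(im[185:235,245:310],None,fx=12,fy=12,interpolation=cv2.INTER_CUBIC))
E
```

```text
time: 3.95
tcp_pos: [0.5429, -0.0008, 0.0456]
ee_rot: [[0.084, 0.996, 0.0], [0.996, -0.084, -0.0], [-0.0, 0.0, -1.0]]
ft_force: [0.2, -0.9, -0.7]
finger_gap: -0.0
[ 0.0137  0.0529 -0.0372] [ -0.0004 -50.117   28.8383  -0.1171  -0.0011   0.    ]
4.0 [ 0.543  -0.0008  0.0458] [[ 0.0843  0.9964  0.0002]
 [ 0.9964 -0.0843 -0.0002]
 [-0.0002  0.0002 -1.    ]]
```

View pics/dz.png

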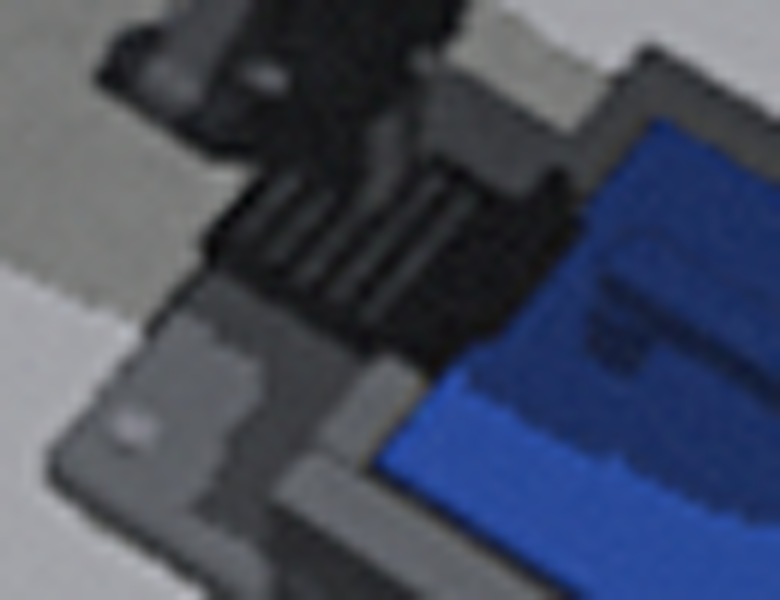

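View pics/dwrist.png

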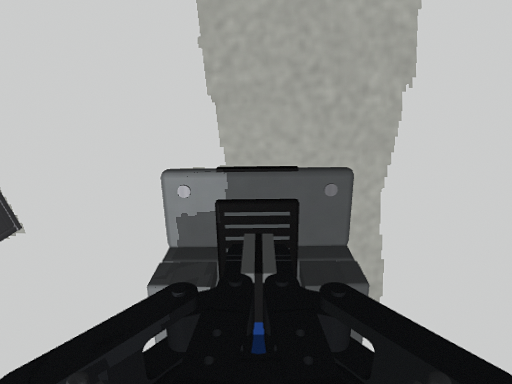

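```bash
python3 -m crank '[[[0,0,2,0,0,0,0],[0,0,3,0,0,0,0]]]';python3 -m crank '[[[0,0,2,0,0,0,0],[0,0,3,0,0,0,0]]]'
```

```text
time: 4.25
tcp_pos: [0.5431, -0.0008, 0.0427]
ee_rot: [[0.084, 0.996, 0.0], [0.996, -0.084, -0.0], [-0.0, 0.0, -1.0]]
ft_force: [0.4, 0.0, 0.3]
finger_gap: -0.0
time: 4.45
tcp_pos: [0.5429, -0.0009, 0.0394]
ee_rot: [[0.084, 0.996, -0.0], [0.996, -0.084, -0.0], [-0.0, -0.0, -1.0]]
ft_force: [0.7, -0.0, -0.4]
finger_gap: -0.0
```

```bash

python3 - <<'E'
from look import *
im,c=look('e',{},('wrist','scene'))
w=cv2.cvtColor(cv2.imread('pics/ewrist.png'),cv2.COLOR_BGR2RGB)
a=cv2.resize(im[185:235,245:310],(520,400),interpolation=cv2.INTER_CUBIC)
b=cv2.resize(w[180:300,180:340],(533,400),interpolation=cv2.INTER_CUBIC)
save('ez',cv2.resize(np.hstack([a,b]),(790,300)))
save('eb',b)
E
```

```text
4.5 [ 0.5428 -0.0008  0.0393] [[ 0.0843  0.9964 -0.0002]
 [ 0.9964 -0.0843 -0.0002]
 [-0.0002 -0.0001 -1.    ]]
```

View pics/ez.png

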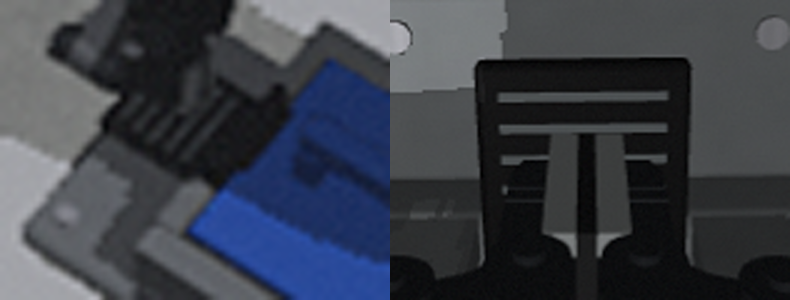

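View pics/eb.png

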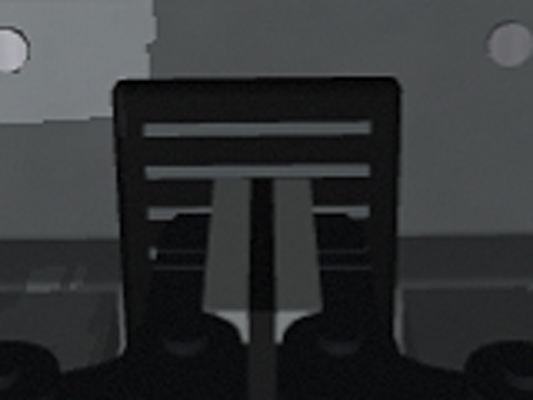

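```bash

python3 - <<'E'
from look import *
st=arm.state(); R=np.array(st['ee_rot']);t=np.array(st['tcp_pos']);c=cam('wrist',st)
print(viewer.camera_model('wrist'))
for uv in ((215,204),(300,204),(259,234),(244,234),(275,234),(259,255)):
  for z in (.045,.06): print(uv,atz(uv,c,z))
print(c[2])
for y in (-.011,-.004,0):
  for z in (-.03,-.02,-.01,0,.017): print(y,z,proj(R@np.array([0,y,z])+t,c))
E
```

```text
{'fx': 329.98531259099957, 'fy': 329.98531259099957, 'cx': 258.16528052128984, 'cy': 186.5137898398442, 'k1': -0.06054217942168706, 'T_tool_cam': array([[ 1.    , -0.0007,  0.    , -0.0002],
       [ 0.0007,  0.9531,  0.3026, -0.0786],
       [-0.0002, -0.3026,  0.9531, -0.159 ],
       [ 0.    ,  0.    ,  0.    ,  1.    ]])}
(215, 204) [ 0.5203 -0.0206  0.045 ]
(215, 204) [ 0.5148 -0.0181  0.06  ]
(300, 204) [0.5239 0.0214 0.045 ]
(300, 204) [0.5181 0.0199 0.06  ]
(259, 234) [ 0.5385 -0.0002  0.045 ]
(259, 234) [0.5312 0.0003 0.06  ]
(244, 234) [ 0.5378 -0.0079  0.045 ]
(244, 234) [ 0.5307 -0.0066  0.06  ]
(275, 234) [0.5392 0.0079 0.045 ]
(275, 234) [0.5319 0.0077 0.06  ]
(259, 255) [ 0.5506 -0.0013  0.045 ]
(259, 255) [ 0.5422 -0.0006  0.06  ]
[0.4645 0.0056 0.1985]
-0.011 -0.03 [np.float64(258.62969823774296), np.float64(244.8984162092277)]
-0.011 -0.02 [np.float64(258.5959426422471), np.float64(234.7732243046743)]
-0.011 -0.01 [np.float64(258.56607428223066), np.float64(225.82182593431264)]
-0.011 0 [np.float64(258.5394652899077), np.float64(217.85335936316534)]
-0.011 0.017 [np.float64(258.500340931599), np.float64(206.1473690237552)]
-0.004 -0.03 [np.float64(258.6329774162363), np.float64(259.0697374523497)]
-0.004 -0.02 [np.float64(258.599585141379), np.float64(248.2403600378325)]
-0.004 -0.01 [np.float64(258.569968890181), np.float64(238.64440434565938)]
-0.004 0 [np.float64(258.54353063794497), np.float64(230.08509164761102)]
-0.004 0.017 [np.float64(258.5045669849647), np.float64(217.4825384969536)]
0 -0.03 [np.float64(258.6347588459257), np.float64(266.9630406436683)]
0 -0.02 [np.float64(258.60158047307226), np.float64(255.75599287880982)]
0 -0.01 [np.float64(258.5721145381349), np.float64(245.8123496648952)]
0 0 [np.float64(258.54577982460677), np.float64(236.93278238852628)]
0 0.017 [np.float64(258.5069172283034), np.float64(223.84168655726933)]
```

```bash
python3 -m crank '[[[0,0,3,0,0,0,0],[0,0,5,0,0,0,0]]]';python3 -m crank '[[[0,0,2,0,0,0,0],[0,0,4,0,0,0,0]]]'
python3 - <<'E'
from look import *
im,c=look('f',{},('wrist','scene'))
w=cv2.cvtColor(cv2.imread('pics/fwrist.png'),cv2.COLOR_BGR2RGB)
a=cv2.resize(im[170:240,240:330],(514,400),interpolation=cv2.INTER_CUBIC)
b=cv2.resize(w[180:300,180:340],(533,400),interpolation=cv2.INTER_CUBIC)
save('fz',cv2.resize(np.hstack([a,b]),(799,305)))
E
```

```text
time: 4.75
tcp_pos: [0.5428, -0.0008, 0.0342]
ee_rot: [[0.084, 0.996, -0.0], [0.996, -0.084, -0.0], [-0.0, -0.0, -1.0]]
ft_force: [0.2, 0.2, 0.2]
finger_gap: 0.0
time: 4.95
tcp_pos: [0.5427, -0.0008, 0.0299]
ee_rot: [[0.084, 0.996, -0.0], [0.996, -0.084, -0.0], [-0.0, -0.0, -1.0]]
ft_force: [0.3, 1.1, 0.7]
finger_gap: 0.0001
5.0 [ 0.5425 -0.0009  0.0296] [[ 0.0844  0.9964 -0.0008]
 [ 0.9964 -0.0844 -0.0002]
 [-0.0003 -0.0008 -1.    ]]
```

View pics/fz.png

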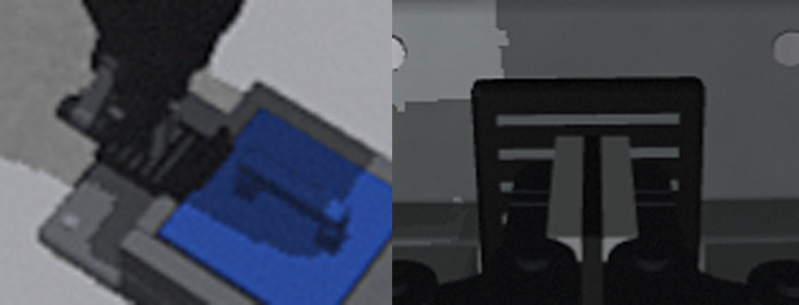

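```bash
python3 -m crank '[[[0,0,2,0,0,0,0],[0,0,3,0,0,0,0]]]';python3 -m crank '[[[0,0,2,0,0,0,0],[0,0,3,0,0,0,0]]]';python3 -m crank '[[[0,0,2,0,0,0,0],[0,0,3,0,0,0,0]]]'
python3 - <<'E'
from look import *
im,c=look('g',{},('wrist','scene'))
w=cv2.cvtColor(cv2.imread('pics/gwrist.png'),cv2.COLOR_BGR2RGB)
a=cv2.resize(im[170:240,240:330],(514,400),interpolation=cv2.INTER_CUBIC)
b=cv2.resize(w[180:300,180:340],(533,400),interpolation=cv2.INTER_CUBIC)
save('gz',cv2.resize(np.hstack([a,b]),(799,305)))
E
```

```text
time: 5.25
tcp_pos: [0.5424, -0.0008, 0.0269]
ee_rot: [[0.084, 0.996, -0.001], [0.996, -0.084, -0.0], [-0.0, -0.001, -1.0]]
ft_force: [-2.2, 0.2, 4.4]
finger_gap: 0.0005
time: 5.45
tcp_pos: [0.542, -0.0008, 0.0239]
ee_rot: [[0.084, 0.996, -0.002], [0.996, -0.084, -0.0], [-0.0, -0.001, -1.0]]
ft_force: [-3.0, 0.5, 4.6]
finger_gap: 0.0
time: 5.65
tcp_pos: [0.5417, -0.0008, 0.0206]
ee_rot: [[0.084, 0.996, -0.002], [0.996, -0.084, -0.0], [-0.0, -0.002, -1.0]]
ft_force: [-2.3, 0.1, 3.3]
finger_gap: 0.0003
5.7 [ 0.5417 -0.0008  0.0205] [[ 0.0843  0.9964 -0.002 ]
 [ 0.9964 -0.0843 -0.    ]
 [-0.0002 -0.002  -1.    ]]
```

View pics/gz.png

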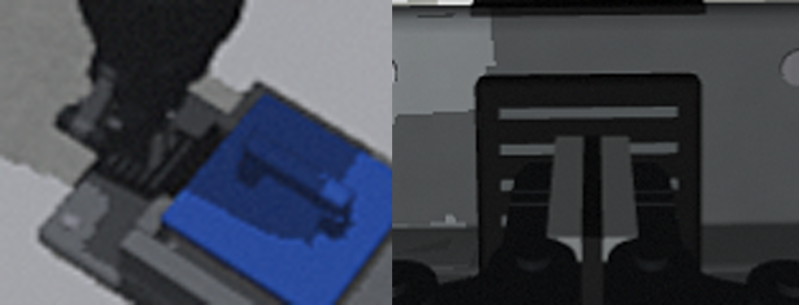

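```bash
python3 -m crank '[[[0,0,1,0,0,0,0],[0,0,2,0,0,0,0],[0,0,2,0,0,0,0],[0,0,2,0,0,0,0]]]'; python3 -m crank '[[[0,0,-20,0,0,0,0],[0,0,-60,0,0,0,0],[0,0,-110,0,0,0,0.3],[0,-40,-160,0,0,0,0.6],[0,-60,-200,0,0,0,0.6],[0,-60,-200,0,0,0,0.6],[0,-60,-200,0,0,0,0.6]]]'
python3 - <<'E'
from look import *
look('i',{'blue_cover_grip':.097,'blue_unit_pad':.045},('wrist','top'))
im,c=look('i',{'blue_cover_grip':.097},('scene',))
w=cv2.cvtColor(cv2.imread('pics/iwrist.png'),cv2.COLOR_BGR2RGB)
a=cv2.resize(im[170:270,240:360],(480,400),interpolation=cv2.INTER_CUBIC)
save('iz',cv2.resize(np.hstack([a,cv2.resize(w,(533,400))]),(799,315)))
E
```

```text
time: 6.15
tcp_pos: [0.5418, -0.0008, 0.0186]
ee_rot: [[0.084, 0.996, -0.002], [0.996, -0.084, 0.0], [-0.0, -0.002, -1.0]]
ft_force: [-2.0, -0.4, 3.2]
finger_gap: 0.0002
time: 6.85
tcp_pos: [0.4837, 0.0043, 0.2207]
ee_rot: [[0.084, 0.996, 0.003], [0.996, -0.084, -0.0], [0.0, 0.003, -1.0]]
ft_force: [0.0, 0.6, -0.3]
finger_gap: 0.0514
wrist blue_cover_grip 0.78 [259.9 306.5] [ 0.6243 -0.006   0.097 ]
wrist blue_unit_pad 0.72 [255.  210.5] [ 0.5389 -0.004   0.045 ]
7.0 [0.4822 0.0042 0.2172] [[ 0.0843  0.9964 -0.0036]
 [ 0.9964 -0.0843 -0.0001]
 [-0.0004 -0.0036 -1.    ]]
scene blue_cover_grip 0.66 [308.1 210.3] [ 0.6252 -0.0098  0.097 ]
7.15 [0.4819 0.0042 0.217 ] [[ 0.0844  0.9964 -0.0048]
 [ 0.9964 -0.0844 -0.0001]
 [-0.0005 -0.0047 -1.    ]]
```

View pics/iz.png

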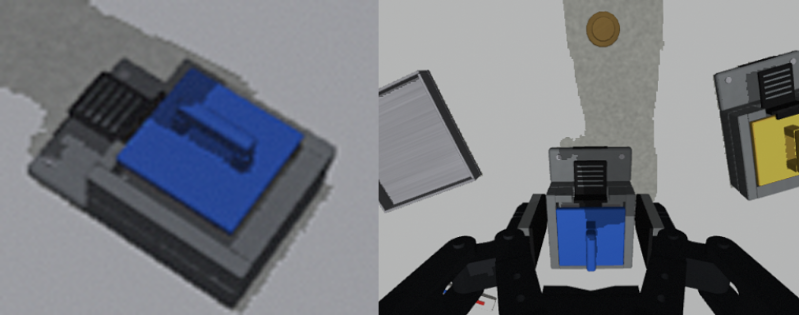

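```bash
python3 -m crank '[[[0,40,10,0,0,0,0.5],[1,80,30,0,0,0,0.5],[1,120,70,0,0,0,0.5],[1,142,100,0,0,0,0.5],[1,142,110,0,0,0,0.5],[1,142,110,0,0,0,0.5],[1,142,110,0,0,0,0.5]]]'
python3 - <<'E'
from look import *
w,c=look('j',{'blue_cover_grip':.097},('wrist',))
im,c=look('j',{},('scene',))
a=cv2.resize(im[140:240,240:360],(480,400),interpolation=cv2.INTER_CUBIC)
save('jz',cv2.resize(np.hstack([a,cv2.resize(w,(533,400))]),(799,315)))
E
```

```text
time: 7.95
tcp_pos: [0.6226, -0.0067, 0.1073]
ee_rot: [[0.084, 0.996, -0.005], [0.996, -0.084, -0.0], [-0.0, -0.005, -1.0]]
ft_force: [0.4, 0.3, 0.5]
finger_gap: 0.0425
wrist blue_cover_grip 0.61 [257.8 230. ] [ 0.6233 -0.0071  0.097 ]
7.95 [ 0.6226 -0.0067  0.1073] [[ 0.0843  0.9964 -0.0048]
 [ 0.9964 -0.0843 -0.    ]
 [-0.0004 -0.0047 -1.    ]]
8.05 [ 0.6236 -0.0067  0.1088] [[ 0.0843  0.9964 -0.0017]
 [ 0.9964 -0.0843 -0.0001]
 [-0.0002 -0.0017 -1.    ]]
```

View pics/jz.png

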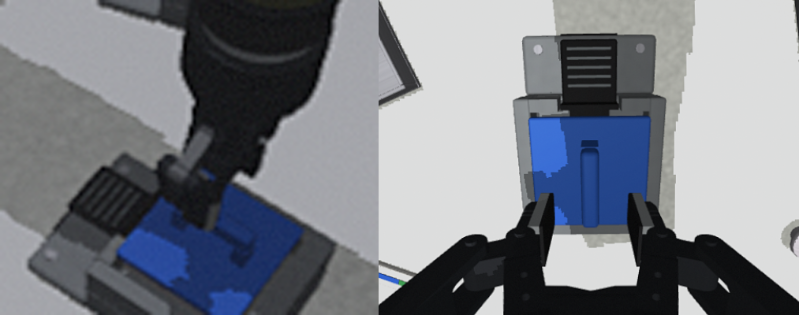

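View pics/jwrist.png

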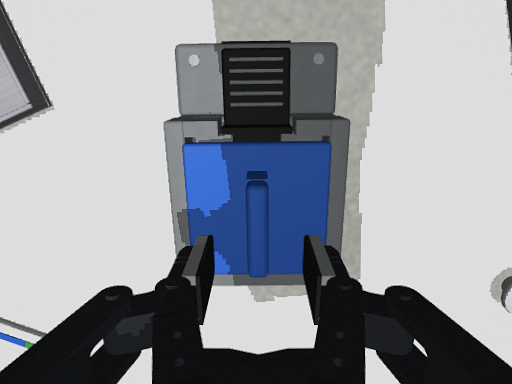

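```bash
python3 -m crank '[[[0,0,15,0,0,0,0.5],[0,0,30,0,0,0,0.5],[0,0,40,0,0,0,0.5],[0,0,45,0,0,0,0.5],[0,0,45,0,0,0,0.5],[0,0,45,0,0,0,0.5]]]'
python3 - <<'E'
from look import *
w,c=look('k',{},('wrist',))
im,c=look('k',{},('scene',))
a=cv2.resize(im[140:240,240:360],(480,400),interpolation=cv2.INTER_CUBIC)
save('kz',cv2.resize(np.hstack([a,cv2.resize(w,(533,400))]),(799,315)))
E
```

```text
time: 8.7
tcp_pos: [0.6239, -0.0066, 0.0643]
ee_rot: [[0.084, 0.996, -0.001], [0.996, -0.084, -0.0], [-0.0, -0.001, -1.0]]
ft_force: [0.3, 0.1, 0.4]
finger_gap: 0.0426
8.7 [ 0.6239 -0.0066  0.0643] [[ 0.0843  0.9964 -0.0008]
 [ 0.9964 -0.0843 -0.    ]
 [-0.0001 -0.0008 -1.    ]]
8.75 [ 0.6242 -0.0067  0.0645] [[ 0.0843  0.9964 -0.0004]
 [ 0.9964 -0.0843 -0.0001]
 [-0.0002 -0.0003 -1.    ]]
```

View pics/kz.png

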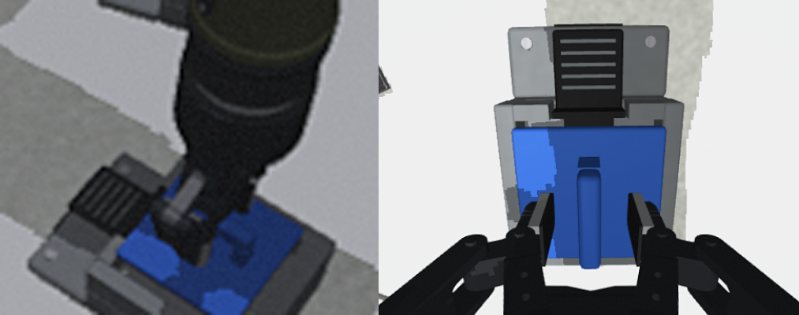

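```bash
python3 -m crank '[[[0,0,0,0,0,0,0.1],[0,0,0,0,0,0,0.05],[0,0,0,0,0,0,0],[0,0,0,0,0,0,0],[0,0,0,0,0,0,0],[0,0,0,0,0,0,0]]]' 45
python3 - <<'E'
from look import *
w,c=look('l',{},('wrist',))
im,c=look('l',{},('scene',))
a=cv2.resize(im[140:240,240:360],(480,400),interpolation=cv2.INTER_CUBIC)
save('lz',cv2.resize(np.hstack([a,cv2.resize(w,(533,400))]),(799,315)))
E
```

```text
time: 9.4
tcp_pos: [0.6247, -0.0067, 0.0649]
ee_rot: [[0.084, 0.996, 0.001], [0.996, -0.084, -0.0], [-0.0, 0.001, -1.0]]
ft_force: [0.4, 0.2, 2.1]
finger_gap: 0.0111
9.4 [ 0.6247 -0.0067  0.0649] [[ 0.0842  0.9964  0.0006]
 [ 0.9964 -0.0842 -0.0002]
 [-0.0001  0.0007 -1.    ]]
9.45 [ 0.6246 -0.0067  0.0648] [[ 0.0842  0.9964  0.0006]
 [ 0.9964 -0.0842 -0.0002]
 [-0.0001  0.0006 -1.    ]]
```

View pics/lz.png

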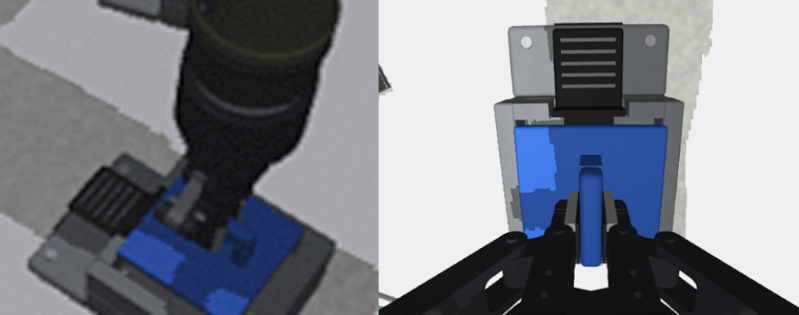

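```bash
python3 -m crank '[[[0,0,-8,0,0,0,0],[0,0,-20,0,0,0,0],[0,0,-45,0,0,0,0],[0,0,-80,0,0,0,0],[0,0,-120,0,0,0,0],[0,0,-130,0,0,0,0],[0,0,-130,0,0,0,0],[0,0,-130,0,0,0,0]]]' 
python3 - <<'E'
from look import *
st=arm.state(); w=viewer.snapshot('wrist'); save('mw',w)
t=viewer.snapshot('top'); c=cam('top'); save('mt',t)
L=spotter.silhouettes('tray','top'); m=L[0]['pixels'].astype(np.uint8); print(L[0]['confidence'])
ct=max(cv2.findContours(m,0,2)[0],key=cv2.contourArea); b=cv2.boxPoints(cv2.minAreaRect(ct)); print(b)
P=np.array([atz(p,c,.025) for p in b]); print(P,P.mean(0)); print([np.linalg.norm(P[i]-P[(i+1)%4]) for i in range(4)])
print([np.degrees(np.arctan2(*(P[(i+1)%4]-P[i])[[1,0]])) for i in range(4)])
L=spotter.landmark_of('tray','top');print(L[0],atz(L[0]['uv'],c,0),atz(L[0]['uv'],c,.004))
print(st['time'],st['tcp_pos'],st['ee_rot'],st['finger_gap'])
E
```

```text
time: 10.3
tcp_pos: [0.6239, -0.0067, 0.194]
ee_rot: [[0.084, 0.996, -0.001], [0.996, -0.084, -0.0], [-0.0, -0.001, -1.0]]
ft_force: [-0.6, 0.3, -1.1]
finger_gap: 0.0111
0.75
[[347.6599 184.4232]
 [390.733  170.8212]
 [412.4358 239.5466]
 [369.3627 253.1486]]
[[ 0.565  -0.2232  0.025 ]
 [ 0.5949 -0.3268  0.025 ]
 [ 0.4332 -0.3685  0.025 ]
 [ 0.4049 -0.2662  0.025 ]] [ 0.4995 -0.2962  0.025 ]
[np.float64(0.10782213621724034), np.float64(0.16702168615801205), np.float64(0.1060943890981761), np.float64(0.16575102151671803)]
[np.float64(-73.89662124317918), np.float64(-165.55569453099594), np.float64(105.43929453023756), np.float64(15.031458118419387)]
{'uv': [365.0, 216.8], 'confidence': 0.86} [ 0.4893 -0.2672  0.    ] [ 0.4892 -0.2661  0.004 ]
10.3 [ 0.6239 -0.0067  0.194 ] [[ 0.0843  0.9964 -0.0007]
 [ 0.9964 -0.0843 -0.0001]
 [-0.0002 -0.0007 -1.    ]] 0.011108112544708783
```

View pics/mw.png

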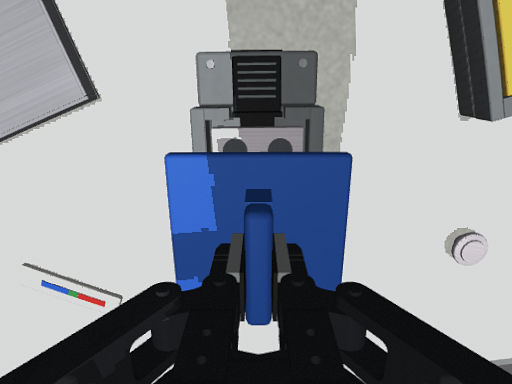

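View pics/mt.png

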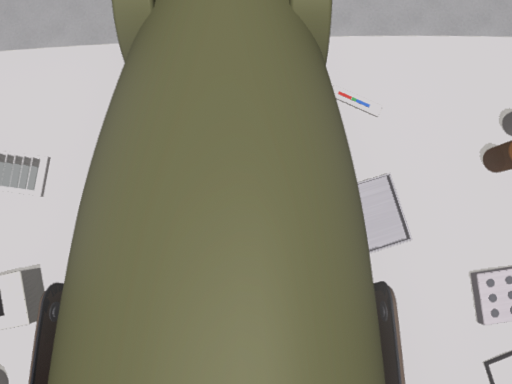

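```bash
python3 -m crank '[[[-15,-6,0,0,0,0,0],[-45,-18,0,0,0,-3,0],[-85,-35,0,0,0,-6,0],[-125,-51,0,0,0,-10,0],[-165,-68,0,0,0,-14,0],[-205,-84,0,0,0,-17,0],[-240,-98,0,0,0,-20,0],[-262,-107,0,0,0,-20,0],[-272,-111,0,0,0,-20,0],[-272,-111,0,0,0,-20,0],[-272,-111,0,0,0,-20,0]]]' 
python3 - <<'E'
from look import *
w,c=look('n',{'tray':0},('wrist',))
look('n',{'tray':0,'blue_cover_grip':.226},('scene',))
E
```

```text
time: 11.6
tcp_pos: [0.4899, -0.2678, 0.1931]
ee_rot: [[-0.262, 0.965, -0.003], [0.965, 0.262, 0.001], [0.001, -0.002, -1.0]]
ft_force: [0.3, 0.1, -1.1]
finger_gap: 0.0109
wrist tray 0.58 [260.9 154.7] [ 0.4856 -0.2653  0.    ]
11.6 [ 0.4899 -0.2678  0.1931] [[-0.2616  0.9652 -0.0028]
 [ 0.9652  0.2616  0.0007]
 [ 0.0014 -0.0025 -1.    ]]
scene tray 0.68 [179.1 295.7] [ 0.4854 -0.2694  0.    ]
scene blue_cover_grip 0.87 [162.3 249.2] [ 0.4942 -0.2714  0.226 ]
11.7 [ 0.4903 -0.2673  0.1932] [[-0.263   0.9648 -0.0027]
 [ 0.9648  0.263   0.0004]
 [ 0.0011 -0.0025 -1.    ]]
```

View pics/nwrist.png

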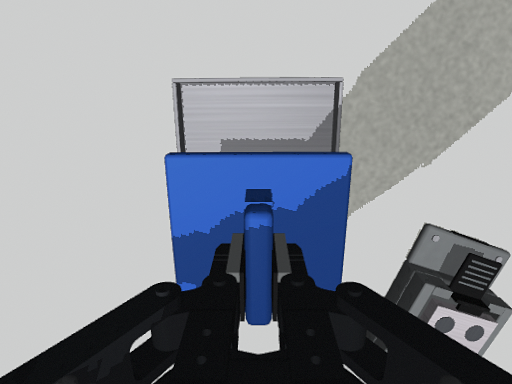

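View pics/nscene.png

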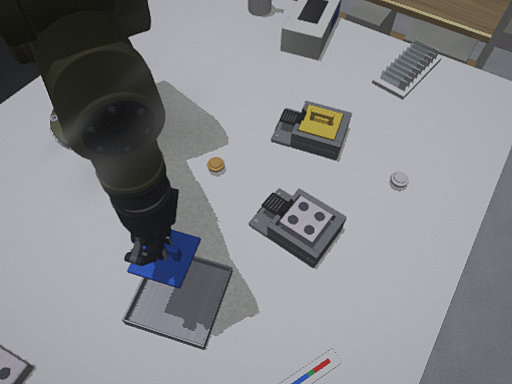

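```bash
python3 -m crank '[[[0,0,15,0,0,0,0],[0,0,45,0,0,0,0],[0,0,80,0,0,0,0],[0,0,115,0,0,0,0],[0,0,145,0,0,0,0],[0,0,165,0,0,0,0],[0,0,172,0,0,0,0],[0,0,176,0,0,0,0],[0,0,178,0,0,0,0],[0,0,178,0,0,0,0]]]'
python3 - <<'E'
from look import *
w,c=look('o',{},('wrist',))
im,c=look('o',{'blue_cover_grip':.046},('scene',))
a=cv2.resize(im[220:350,110:250],(431,400),interpolation=cv2.INTER_CUBIC)
save('oz',cv2.resize(np.hstack([a,cv2.resize(w,(533,400))]),(799,330)))
E
```

```text
time: 12.85
tcp_pos: [0.4908, -0.2678, 0.0163]
ee_rot: [[-0.263, 0.965, -0.001], [0.965, 0.263, -0.001], [-0.0, -0.001, -1.0]]
ft_force: [-0.0, -0.3, -1.1]
finger_gap: 0.0111
12.85 [ 0.4908 -0.2678  0.0163] [[-0.2634  0.9647 -0.0011]
 [ 0.9647  0.2634 -0.0008]
 [-0.0004 -0.0013 -1.    ]]
scene blue_cover_grip 0.72 [178.8 290. ] [ 0.4936 -0.2703  0.046 ]
12.9 [ 0.4908 -0.2678  0.0164] [[-0.2634  0.9647 -0.001 ]
 [ 0.9647  0.2634 -0.0008]
 [-0.0005 -0.0012 -1.    ]]
```

View pics/oz.png

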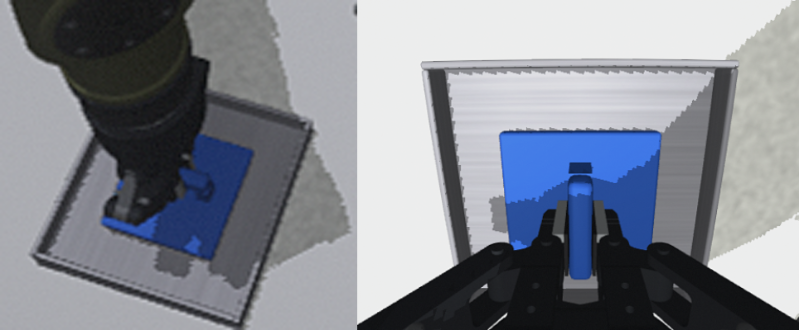

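Well inside the tray, level, a centimetre above the floor by reckoning. Descend gently until force shows.

```bash
python3 -m crank '[[[0,0,4,0,0,0,0],[0,0,8,0,0,0,0],[0,0,10,0,0,0,0]]]'; python3 -m crank '[[[0,0,1,0,0,0,0],[0,0,2,0,0,0,0]]]';  python3 -m crank '[[[0,0,0.5,0,0,0,0],[0,0,1,0,0,0,0]]]'
```

```text
time: 13.3
tcp_pos: [0.4904, -0.2677, 0.0059]
ee_rot: [[-0.263, 0.965, -0.001], [0.965, 0.263, -0.001], [-0.0, -0.002, -1.0]]
ft_force: [0.1, -0.2, -1.1]
finger_gap: 0.0112
time: 13.5
tcp_pos: [0.4903, -0.2677, 0.0052]
ee_rot: [[-0.263, 0.965, -0.001], [0.965, 0.263, -0.001], [-0.0, -0.002, -1.0]]
ft_force: [-7.0, 2.8, 22.1]
finger_gap: 0.0112
time: 13.7
tcp_pos: [0.4903, -0.2677, 0.0052]
ee_rot: [[-0.263, 0.965, -0.001], [0.965, 0.263, -0.001], [-0.0, -0.001, -1.0]]
ft_force: [-5.2, 2.7, 15.8]
finger_gap: 0.011
```

```bash
python3 -m crank '[[[0,0,0,0,0,0,0.14],[0,0,0,0,0,0,0.18],[0,0,0,0,0,0,0.25],[0,0,0,0,0,0,0.35],[0,0,0,0,0,0,0.35]]]'
python3 - <<'E'
from look import *
w,c=look('p',{},('wrist',))
E
```

```text
time: 14.2
tcp_pos: [0.4903, -0.2677, 0.005]
ee_rot: [[-0.263, 0.965, -0.001], [0.965, 0.263, -0.001], [-0.0, -0.001, -1.0]]
ft_force: [0.4, -0.3, 0.2]
finger_gap: 0.0298
14.2 [ 0.4903 -0.2677  0.005 ] [[-0.2631  0.9648 -0.0014]
 [ 0.9648  0.2631 -0.0006]
 [-0.0002 -0.0015 -1.    ]]
```

View pics/pwrist.png

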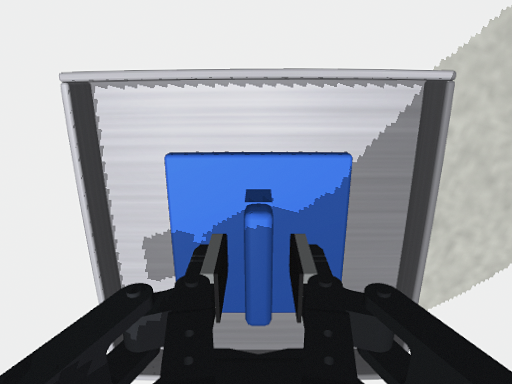

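Fingers are clear of the bar on both sides (bar at columns 245–272, pads at 225 and 293), force gone. Retreat straight up.

```bash
python3 -m crank '[[[0,0,-10,0,0,0,0.35],[0,0,-35,0,0,0,0.35],[0,0,-70,0,0,0,0.35],[0,0,-110,0,0,0,0.35],[0,0,-150,0,0,0,0.35],[0,-40,-190,0,0,0,0.35],[0,-80,-200,0,0,0,0.35],[0,-80,-200,0,0,0,0.35],[0,-80,-200,0,0,0,0.35],[0,-80,-200,0,0,0,0.35]]]'
python3 - <<'E'
from look import *
Z={'blue_cover_grip':.036,'tray':0,'yellow_cover_grip':.083}
look('q',Z,('wrist','scene'))
print(arm.state()['joint_vel'])
E
```

```text
time: 15.25
tcp_pos: [0.4137, -0.2885, 0.2051]
ee_rot: [[-0.263, 0.965, -0.001], [0.965, 0.263, -0.0], [-0.0, -0.001, -1.0]]
ft_force: [0.8, -0.2, -0.5]
finger_gap: 0.0298
wrist blue_cover_grip 0.82 [258.8 230.4] [ 0.4864 -0.2677  0.036 ]
scene blue_cover_grip 0.57 [178.3 292.5] [ 0.4924 -0.2726  0.036 ]
scene yellow_cover_grip 0.76 [322.3 115.3] [0.523  0.2509 0.083 ]
15.45 [ 0.4137 -0.2881  0.2044] [[-0.2641  0.9645 -0.0024]
 [ 0.9645  0.2641  0.0003]
 [ 0.0009 -0.0023 -1.    ]]
[-0.0031 -0.0043  0.0003  0.0008 -0.0001  0.001 ]
```

View pics/qwrist.png

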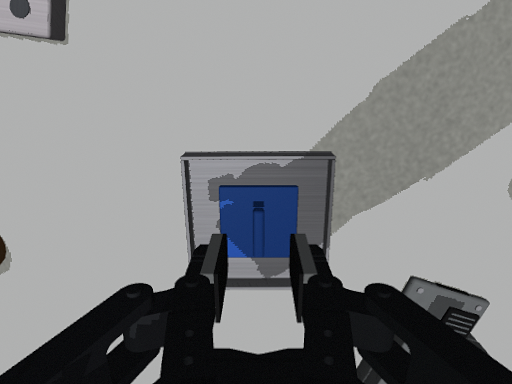

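View pics/qscene.png

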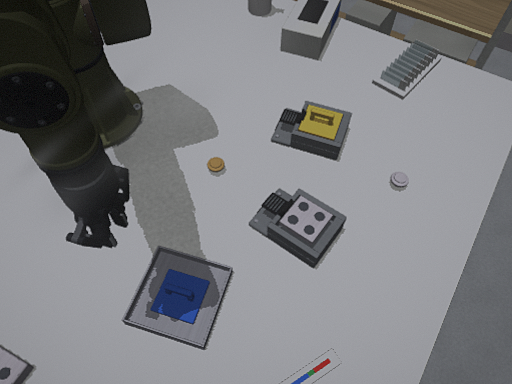

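The cover lies flat with its handle up in the tray (scene, around 181,295). The yellow cover is still clipped (322,115), and the arm is clear.

```bash
python3 -c "
from bench import arm
print(arm.close_job())"
```

```text
the job is handed in; nothing more can be done
None
```

The job is done and handed in at about 15.5 s of the 51 s allowed. I pressed the blue unit's tab about 10 mm, the cover sprang up, and I lifted it straight off by its handle. I lowered it into the steel tray until the force showed contact (peak reading about 22 N up), then opened the fingers and backed away.

**Last checks:** In the final wrist and scene pictures, the blue cover lies flat, handle up, inside the tray walls. The yellow cover is still clipped in place, and the gripper is well clear with no force on it.

**What disagreed:**
- **Fingertip position:** The shut fingertips met the pad with the reported TCP at about 28 mm. That puts them roughly 16 mm behind the TCP, not the stated 17 mm ahead of it. I used this measured offset for the grasp and the set-down.
- **Handle height:** The set-down contact came about 1.4 mm higher than I had worked out.
- **Cover position:** The two final readings of the cover's handle differ by about 6 mm in x and 5 mm in y. Both lie well inside the tray.

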